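# Push the row of spacer blocks home in the setting rail

## Task

Four ground steel spacer blocks stand in a close row in the setting rail on the granite plate, ready for roughness testing. With your fingertips behind the last block, gently push the whole row along the rail as one train until the front block rests against the brass face of the end stop and all four touch one another, then take your hand away. Do not grip, lift or tip the blocks or let the row come apart, and leave the canister, the ring gauge and the orange tray where they stand.

Things in the scene. Friction and masses are not known exactly. Their poses are not given: they have to be found in the camera images.
- rail: Setting rail, fixed flat on the dark granite plate (plate top 60 mm above the work surface). Green-painted steel bed 330 x 64 x 14 mm; origin at the centre of its underside, +x along the rail towards the end stop, z up. Two grey steel guide strips, tops 19 mm above the origin, leave a channel 33.6 mm wide along the x axis, open at the -x end; channel floor 14 mm above the origin.
- stop_face (a point): Foot of the end stop's brass face, on the channel floor at mid-width: x = +120 mm, z = 14 mm of the rail, same axes. The brass stands 28 mm above the floor, the green stop block behind it 34 mm (38 mm over its screw heads); an aluminium adjusting knob reaches 44 mm beyond the face.
- block1: Ground steel spacer block, front one of the row (nearest the stop): 30 mm along the rail (its x), 32 mm across (its y), 32 mm high, 14 mm upright bore; about 0.2 kg; loose on the channel floor with 0.8 mm play either side. Origin at the centre of its underside, +x towards the stop. Home: front face on the brass, origin at x = +105 mm of the rail.
- block2: Second block of the row, like block1. Home: x = +75 mm of the rail.
- block3: Third block of the row, like block1. Home: x = +45 mm of the rail.
- block4: Last block, furthest from the stop, like block1. Push on its rear face (15 mm behind its origin), above the guide strips. Home: x = +15 mm of the rail. The row starts 45 to 85 mm short of the stop, blocks touching or up to 1 mm apart; the row slides at 2 to 8 N in all and the stop is rigid.
- canister: Bystander: small black round canister, 32 mm across, 70 mm high, about 0.1 kg, standing loose on the plate beside the rail; origin at the centre of its underside.
- ring_gauge: Bystander: bright steel ring gauge lying flat on the plate beside the rail, 54 mm across, bore 28 mm, 18 mm high; origin at the centre of its underside.
- tray: Bystander: open orange tray, 105 x 75 x 34 mm, with small tools in it, loose on the plate beside the rail; origin at the centre of its underside.

How it is judged:
By the outcome, as a careful person would: the job done as asked, in the order asked, and still so for the second after the job is handed in, with the robot touching nothing.
It also fails if it takes over 38 s, if anything falls off the work surface, if the arm or the gripper's body presses on something with over 40 N, if the wrist force passes 120 N, or if a joint passes its speed limit or range.

## Robot

A 6-joint arm with a two-finger parallel gripper is mounted at the origin on the work surface. World frame = base frame: x ahead of the robot, y to its left, z up, the work surface at z = 0. Lengths are in m, angles in degrees, forces in N, time in s.
With the tool pointing down it reaches from about 0.4 to 0.825 m from the base axis. Payload 7 kg.
Tool frame: the origin (TCP) lies between the finger pads; the fingertips stand 19 mm ahead of it and the grasp point (between the pads) is the TCP; y points along the fingers, x is the direction in which the jaws open and shut, and the axes are right-handed (so a half turn about y gives the same grasp; the last joint's range is limited). The gripper opens to 88 mm and grips with 3 to 60 N. Pads are 19 mm wide; open, the fingers measure 130 mm over their backs; the gripper's body (78 mm by 193 mm) begins 47 mm behind the grasp point.
Start: joints at [91.335, 20.546, 0.682, 0, -70.136, -16.507], TCP at [0.177, 0.651, 0.246] pointing down, gripper open.
Joint ranges: [-176.03, 176.03], [-82.01, 121.73], [-58.28, 71.71], [-173.87, 95.51], [-174.79, -0.11], [-173.66, 173.66]. Speed limits (degrees/s): [136.94, 136.94, 172.46, 180, 180, 180].

## Interface

Orientations are given as [roll, pitch, yaw] about the fixed x, y, z axes, in that order (R = Rz(yaw) Ry(pitch) Rx(roll)).
In Python, from plant import r gives the robot as it stands. The module is installed in compiled form; this text tells all that it offers.
- The arm moves only by the tool jog_arm, never from a script. Its argument "steps" is a list of rows, each a list of 5 numbers: the closure, from 0 (fully open) to 1 (shut), then the shift along the tool's x, y, z in m, then the turn about the tool's y in degrees. In form: [[jaw, x, y, z, turn], ...]. A call has 1 to 12 rows; each row shifts and turns the commanded pose from where the row before left it, along the tool's axes as they then stand; what a row does not reach is not made up. A row lasts 1/12 s, in which the tool goes at most 41.7 mm and 7.16 degrees, less where a joint would pass 70% of its speed; a pose out of reach is approached as far as the arm can. A call with a gripper value outside its range is refused whole. The fingers move at their own pace and stop on an object; "squeeze" is the grip in N (left out, the last holds). Time passes only in rows, so rows that do not move let the fingers close. It gives the time, the measured TCP pose, the force and the opening at its end, in the units of the state.
- r.get_state(): the state, without advancing time (a new reading comes with each control period).
- r.capture(name): name is "scene" or "top" or "wrist"; returns a dict with "image" (384x512x3 uint8, red, green, blue), "vfov" (degrees; the focal length in pixels is half the picture's height over the tangent of half this angle, whatever the lens; pixels are square), "cx", "cy" (the principal point, pixels), "R" (3x3) and "t" (3): a world point X has camera coordinates R X + t; the wrist camera has in their place "tool_from_camera" (4x4, takes a point from camera to tool coordinates, whose origin is the TCP and whose axes are the tool frame's). Camera axes: x right, y down, z forward; pixel columns grow to the right and rows downward; lengths in m; the calibration is good to about 2 mm. A picture is of the moment at which its call begins: read the wrist's pose just before it. There is no depth.
- r.close_job(): hands the job in, once; it reports no verdict.
The state is a dict: "time_s": time; "joints": joint angles; "qd": joint speeds; "joint_torque": joint torques, N m; "tcp_pos": TCP position; "eef_rot": TCP orientation; "contact_force": force on the tool from outside, world axes, zero at the start; "moment": the same for the moment, N m; "gripper_width": finger opening in m.
Only numpy, scipy, OpenCV 4.12 (cv2) and the standard library are available. Lean on these libraries where they do the work, as an engineer would, in place of code of your own. Each camera call takes 0.05 s, during which the arm holds its last target.

## Working session

There is one attempt and no reset: what is moved stays moved. The work goes in short steps, Python scripts to look and compute and a tool call to move; the robot and the scene stay as the last step left them, time stands still between calls to the robot, and variables do not carry over. Pictures are saved under pics/ and viewed, and the job is handed in when it is done.

Besides the shell and the picture viewer there is one more tool, called after "Request:" as name(argument=value, ...), one argument or row to a line, values as JSON. jog_arm: Moves the arm, as the interface text tells. Its arguments: {"type":"object","properties":{"steps":{"type":"array","items":{"type":"array","items":{"type":"number"}}},"squeeze":{"type":"number"}},"required":["steps"]}

```bash
mkdir -p pics; python3 - <<'E'
from plant import r
import cv2,numpy as np,pickle
s=r.get_state();print({k:np.round(v,3).tolist() for k,v in s.items()})
d={}
for n in("scene","top","wrist"):
    c=r.capture(n);d[n]=c;cv2.imwrite(f"pics/{n}0.png",c["image"][:,:,::-1])
    print(n,{k:np.round(v,4).tolist() for k,v in c.items() if k!="image"})
d["state"]=s
pickle.dump(d,open("d0.pkl","wb"))
E
```

```text
{'time_s': 0.0, 'joints': [91.334, 20.591, 0.634, -0.02, -70.137, -16.508], 'qd': [0.027, 0.004, -0.024, 0.028, -0.036, 0.1], 'joint_torque': [-0.0, -58.273, 29.306, 6.997, 0.007, -0.0], 'tcp_pos': [0.177, 0.651, 0.245], 'eef_rot': [-89.992, -0.095, -105.181], 'contact_force': [1.02, 0.432, 0.523], 'moment': [0.032, 0.045, -0.043], 'gripper_width': 0.087}
scene {'vfov': 57.9579, 'cx': 256.6301, 'cy': 186.7833, 'R': [[0.6457, 0.7632, -0.0222], [0.5169, -0.4583, -0.723], [-0.562, 0.4554, -0.6905]], 't': [-0.384, -0.2101, 1.0361]}
top {'vfov': 44.7752, 'cx': 262.877, 'cy': 195.4589, 'R': [[0.0243, -0.9996, 0.0115], [-0.9903, -0.0256, -0.1369], [0.1371, -0.0081, -0.9905]], 't': [0.0162, 0.5977, 0.7528]}
wrist {'vfov': 61.5059, 'cx': 256.9075, 'cy': 191.7647, 'tool_from_camera': [[1.0, 0.0008, 0.0008, -0.001], [-0.0006, -0.2646, 0.9644, -0.1393], [0.001, -0.9644, -0.2646, 0.0711], [0.0, 0.0, 0.0, 1.0]]}
```

View images.

View pics/top0.png

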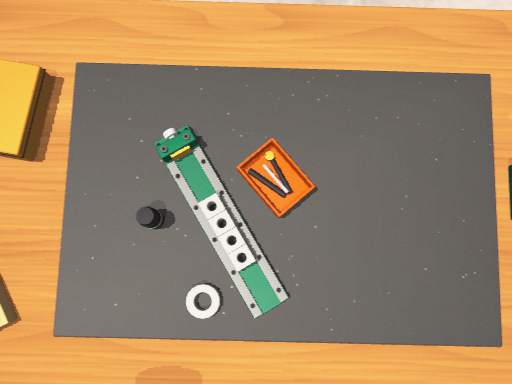

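View pics/scene0.png

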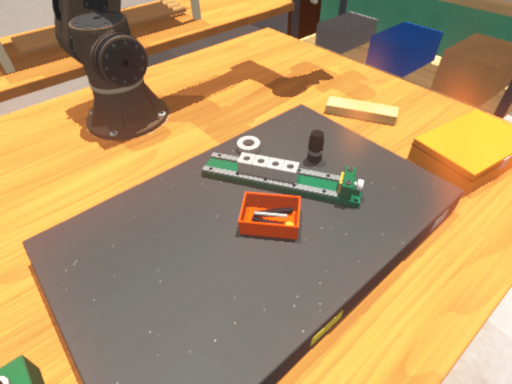

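View pics/wrist0.png

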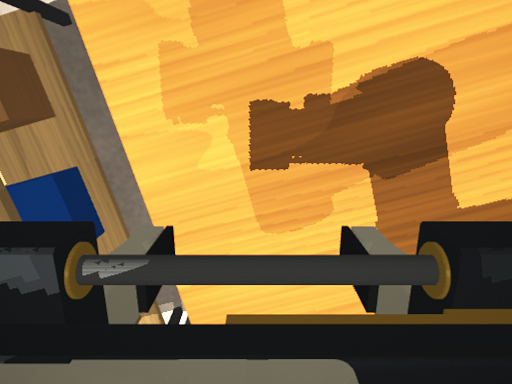

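The top view shows the row from about (242,258), the rear block, to (211,206), the front one. The brass is at about (180,152), the canister at (151,217), the ring at (203,301) and the tray at (278,177). Next I'll enlarge the view and measure.

```bash
cat > h.py <<'E'
import numpy as np,cv2,pickle
def ray(c,u,v):
    h,w=c["image"].shape[:2];f=h/2/np.tan(np.radians(c["vfov"]/2))
    d=c["R"].T@np.array([(u-c["cx"])/f,(v-c["cy"])/f,1.]);o=-c["R"].T@np.array(c["t"]);return o,d
def onz(c,u,v,z):
    o,d=ray(c,u,v);return o+d*(z-o[2])/d[2]
def proj(c,X):
    h=c["image"].shape[0];f=h/2/np.tan(np.radians(c["vfov"]/2))
    p=np.array(c["R"])@np.array(X)+c["t"];return p[0]/p[2]*f+c["cx"],p[1]/p[2]*f+c["cy"]
E
python3 - <<'E'
from h import *
d=pickle.load(open("d0.pkl","rb"));c=d["top"];im=c["image"][:,:,::-1]
cv2.imwrite("pics/topz.png",cv2.resize(im[115:325,130:325],None,fx=2.8,fy=2.8,interpolation=cv2.INTER_CUBIC))
s=d["scene"]["image"][:,:,::-1];cv2.imwrite("pics/scz.png",cv2.resize(s[120:245,190:375],None,fx=4,fy=4,interpolation=cv2.INTER_CUBIC))
hsv=cv2.cvtColor(np.ascontiguousarray(im),cv2.COLOR_BGR2HSV)
m=cv2.inRange(hsv,(0,0,195),(180,60,255));m[:190]=0;m[280:]=0;m[:,:190]=0;m[:,265:]=0
m=cv2.morphologyEx(m,cv2.MORPH_CLOSE,np.ones((3,3)))
cs,_=cv2.findContours(m,cv2.RETR_EXTERNAL,cv2.CHAIN_APPROX_SIMPLE);k=max(cs,key=cv2.contourArea)
r=cv2.minAreaRect(k);print(r);b=cv2.boxPoints(r)
for p in b:print(p,onz(c,*p,.106).round(4))
# yellow brass
m=cv2.inRange(hsv,(18,120,90),(35,255,255));m[:115]=0;m[190:]=0;m[:,:150]=0;m[:,210:]=0
k=cv2.findNonZero(m);r=cv2.minAreaRect(k);print(r)
for p in cv2.boxPoints(r):print(p,onz(c,*p,.102).round(4))
# green
m=cv2.inRange(hsv,(60,100,40),(90,255,255));m[:115]=0;m[330:]=0;m[:,:140]=0;m[:,310:]=0
cs,_=cv2.findContours(m,cv2.RETR_EXTERNAL,cv2.CHAIN_APPROX_SIMPLE)
for k in cs:
  if cv2.contourArea(k)>60:
    print('g',cv2.minAreaRect(k));
    for p in cv2.boxPoints(cv2.minAreaRect(k)):print(p,onz(c,*p,.074).round(4))
E
```

```text
((221.66653442382812, 231.32330322265625), (102.47451782226562, 33.107566833496094), 62.74467086791992)
[183.48619 193.3556 ] [0.5882 0.1556 0.106 ]
[212.91798 178.19377] [0.6134 0.1107 0.106 ]
[259.84686 269.29102] [0.474  0.0336 0.106 ]
[230.41508 284.45282] [0.4502 0.0778 0.106 ]
((180.45384216308594, 152.6692352294922), (7.566117763519287, 21.4580078125), 60.2551155090332)
[169.26154 154.70769] [0.65   0.1817 0.102 ]
[187.8923  144.06154] [0.6681 0.1531 0.102 ]
[191.64615 150.63078] [0.6576 0.1466 0.102 ]
[173.01538 161.27693] [0.6396 0.1753 0.102 ]
g ((259.5, 287.0), (48.877098083496094, 21.43732452392578), 59.03623962402344)
[237.73529 271.55884] [0.469  0.0686 0.074 ]
[256.11765 260.52942] [0.4871 0.0397 0.074 ]
[281.2647  302.44116] [ 0.4224 -0.0018  0.074 ]
[262.88235 313.47058] [0.4047 0.0269 0.074 ]
g ((195.20208740234375, 176.63209533691406), (46.500091552734375, 19.866910934448242), 59.74356460571289)
[174.90675 161.55437] [0.645  0.1775 0.074 ]
[192.06737 151.54402] [0.6626 0.1501 0.074 ]
[215.49742 191.70982] [0.5967 0.1089 0.074 ]
[198.3368  201.72017] [0.5795 0.1361 0.074 ]
g ((175.81912231445312, 144.14129638671875), (24.290569305419922, 39.541969299316406), 60.75117111206055)
[152.63458 143.20464] [0.6749 0.2157 0.074 ]
[187.1352  123.88429] [0.7094 0.1604 0.074 ]
[199.00366 145.07796] [0.6738 0.1391 0.074 ]
[164.50305 164.3983 ] [0.6398 0.1943 0.074 ]
```

```bash
ls pics
```

```text
scene0.png
scz.png
top0.png
topz.png
wrist0.png
```

View pics/topz.png

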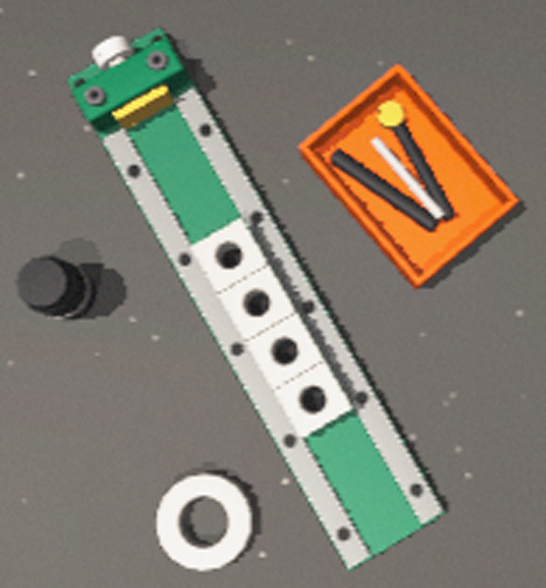

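View pics/scz.png

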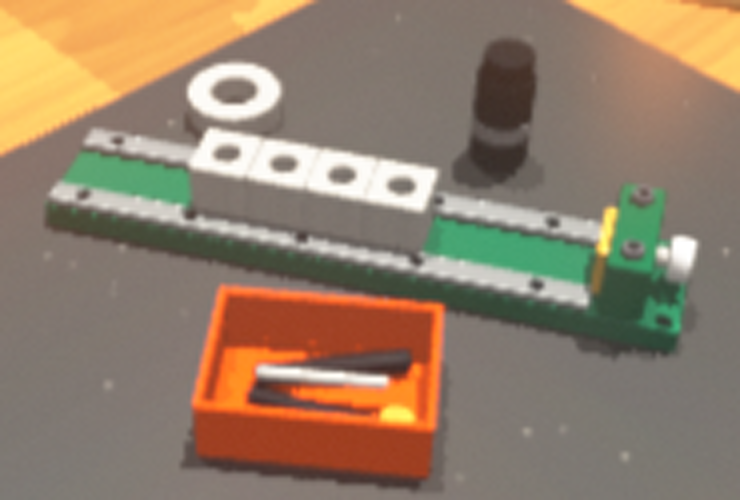

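```bash
python3 - <<'E'
from h import *
d=pickle.load(open("d0.pkl","rb"));c=d["top"]
Z=lambda u,v,z:onz(c,u/2.8-.32+130,v/2.8-.32+115,z)
B=[Z(*p,.106) for p in((229,255),(257,303),(285,351),(313,399))];print(np.round(B,4))
ax=(B[0]-B[3]);print("bore span",np.linalg.norm(ax));ax/=np.linalg.norm(ax);print("yaw",np.degrees(np.arctan2(ax[1],ax[0])))
L=np.array([-ax[1],ax[0],0])
P0=B[3]
def rep(n,p,z):
    q=Z(*p,z)-P0;print(n,(q@ax).round(4),(q@L).round(4))
rep("rear L",(303,437),.106);rep("rear R",(356,411),.106)
rep("front L",(189,246),.106);rep("front R",(241,217),.106)
rep("end L(strip z)",(350,568),.079);rep("end R",(443,512),.079)
rep("chL",(370,558),.074);rep("chR",(419,528),.074)
rep("brass top L front",(118,125),.102);rep("brass top R",(174,96),.102)
rep("floor at brass L",(133,125),.074)
rep("brass top back L",(113,108),.102);rep("brass back R",(168,86),.102)
rep("canister top",(50,284),.13);rep("ring",(204,521),.078)
for p in((398,66),(300,148),(520,203),(418,287)):rep("tray",p,.094)
E
```

```text
[[0.5698 0.1113 0.106 ]
 [0.5435 0.0948 0.106 ]
 [0.5175 0.0784 0.106 ]
 [0.4917 0.0622 0.106 ]]
bore span 0.09225756619396686
yaw 32.122117653576126
rear L -0.0149 0.0151
rear R -0.0176 -0.0169
front L 0.1079 0.0166
front R 0.1074 -0.0164
end L(strip z) -0.0907 0.0303
end R -0.0911 -0.0302
chL -0.0922 0.0181
chR -0.0922 -0.0141
brass top L front 0.189 0.0172
brass top R 0.1876 -0.0183
floor at brass L 0.1925 0.011
brass top back L 0.1991 0.0148
brass back R 0.1944 -0.0183
canister top 0.1238 0.0894
ring -0.0267 0.0876
tray 0.1396 -0.1382
tray 0.1268 -0.0652
tray 0.0355 -0.1569
tray 0.024 -0.0822
```

Everything agrees with the given sizes: the bores are about 30.8 mm apart, the rail's -x end is 91 mm behind block4's bore, and the brass is about 189 mm ahead of it. Measurements to act on:
- **Rail:** yaw is about 32.1°.
- **Gap to the stop:** about 82 mm.

My plan is to turn the tool so its z runs along the rail, shut the fingers, go in behind block4 and push.

Request:
jog_arm(
  steps=[
    [1,0,0,0,-5.9],
    [1,0,0,0,-5.9],
    [1,0,0,0,-5.9],
    [1,0,0,0,-5.9],
    [1,0,0,0,-5.9],
    [1,0,0,0,-5.9],
    [1,0,0,0,-5.9],
    [1,0,0,0,-5.9],
  ],
  squeeze=5,
)

```text
time_s: 0.82
tcp_pos: [0.1766, 0.6513, 0.2452]
eef_rot: [-90.0, -0.0, -57.7]
contact_force: [-0.0, -0.8, 0.4]
gripper_width: 0.0403
```

Request:
jog_arm(
  steps=[
    [1,0.0333,0,-0.0045,0],
    [1,0.0333,0,-0.0045,0],
    [1,0.0333,0,-0.0045,0],
    [1,0.0333,0,-0.0045,0],
    [1,0.0333,0,-0.0045,0],
    [1,0.0333,0,-0.0045,0],
    [1,0.0333,0,-0.0045,0],
    [1,0.0333,0,-0.0045,0],
    [1,0.0333,0,-0.0045,0],
    [1,0.0333,0,-0.0045,0],
  ],
)

```text
time_s: 1.65
tcp_pos: [0.3154, 0.3436, 0.2455]
eef_rot: [-90.0, 0.0, -58.0]
contact_force: [1.0, 0.6, -0.8]
gripper_width: 0.0006
```

Request:
jog_arm(
  steps=[
    [1,0.0333,0,-0.0045,0],
    [1,0.0333,0,-0.0045,0],
    [1,0.0333,0,-0.0045,0],
    [1,0.0333,0,-0.0045,0],
    [1,0.0333,0,-0.0045,0],
    [1,0.0333,0,-0.0045,0],
    [1,0.0333,0,-0.0045,0],
    [1,0.0333,0,-0.0045,0],
    [1,0.0333,0,-0.0045,0],
    [1,0.0333,0,-0.0045,0],
    [1,0,0,0,0],
  ],
)

```text
time_s: 2.57
tcp_pos: [0.4546, 0.0351, 0.2453]
eef_rot: [-90.1, -0.0, -58.2]
contact_force: [-0.1, 0.8, 1.1]
gripper_width: 0.0005
```

```bash
python3 - <<'E'
from h import *
from plant import r
s=r.get_state();print({k:np.round(v,4).tolist() for k,v in s.items()})
c=r.capture("wrist");cv2.imwrite("pics/w1.png",c["image"][:,:,::-1])
c=r.capture("scene");cv2.imwrite("pics/s1.png",c["image"][:,:,::-1])
a=np.radians(32.1);ax=np.array([np.cos(a),np.sin(a)]);L=np.array([-ax[1],ax[0]])
q=s["tcp_pos"][:2]-np.array([.4917,.0622]);print("along,lat from block4",q@ax,q@L)
E
```

```text
{'time_s': 2.5667, 'joints': [29.3161, -0.592, -25.6213, 0.0395, -65.0281, 92.4706], 'qd': [4.455, -0.9977, -1.1564, -1.0815, 0.0991, -7.1503], 'joint_torque': [-2.146, -27.6839, 28.1516, 6.7096, 0.008, 1.3305], 'tcp_pos': [0.4546, 0.0351, 0.2453], 'eef_rot': [-90.0589, -0.0333, -58.1966], 'contact_force': [-0.0951, 0.8195, 1.1407], 'moment': [0.0147, -0.1453, 0.0071], 'gripper_width': 0.0005}
along,lat from block4 -0.045852664954433735 -0.0032854516729259845
```

View pics/w1.png

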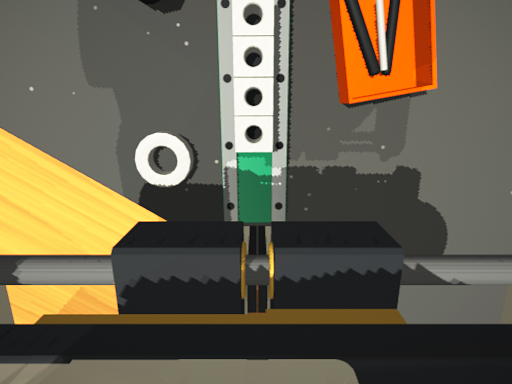

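View pics/s1.png

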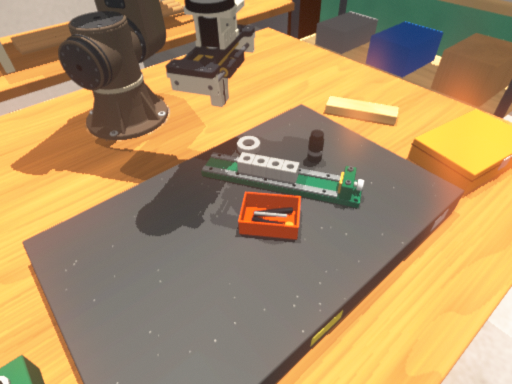

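```bash
cat >> h.py <<'E'
from scipy.spatial.transform import Rotation as Ro
def wray(c,s,u,v,z):
    f=192/np.tan(np.radians(c["vfov"]/2));T=np.array(c["tool_from_camera"])
    R=Ro.from_euler("xyz",s["eef_rot"],degrees=True).as_matrix()
    d=R@T[:3,:3]@np.array([(u-c["cx"])/f,(v-c["cy"])/f,1]);o=R@T[:3,3]+s["tcp_pos"]
    return o+d*(z-o[2])/d[2]
def wproj(c,p):
    f=192/np.tan(np.radians(c["vfov"]/2));T=np.linalg.inv(np.array(c["tool_from_camera"]))
    q=T[:3,:3]@np.array(p)+T[:3,3];return f*q[0]/q[2]+c["cx"],f*q[1]/q[2]+c["cy"]
E
python3 - <<'E'
from h import *
from plant import r
s=r.get_state();c=r.capture("wrist")
print(s["tcp_pos"],s["eef_rot"])
im=c["image"];cv2.imwrite("pics/w1z.png",cv2.resize(im[0:240,190:330,::-1],None,fx=2.5,fy=2.5,interpolation=cv2.INTER_CUBIC))
for p in((0,.019,.0095),(0,.019,-.0095),(.021,.019,.0095)):print(wproj(c,p))
a=np.radians(32.1);ax=np.array([np.cos(a),np.sin(a)]);L=np.array([-ax[1],ax[0]])
for n,u,v,z in(("bore4",253.5,133,.106),("bore1",253,14,.106),("rearL",235,152.5,.106),("rearR",271,152.5,.106),("stripL far",219,0,.079),("stripR far",291,0,.079),("stripL near",224.5,215,.079),("stripR near",288,215,.079)):
    w=wray(c,s,u,v,z);print(n,w.round(4),"from tcp along,lat",((w-s["tcp_pos"])[:2]@ax).round(4),((w-s["tcp_pos"])[:2]@L).round(4))
E
```

```text
[0.4536109  0.03776577 0.24523386] [-9.00416144e+01  1.03705192e-02 -5.81729755e+01]
(np.float64(258.1526696896369), np.float64(226.56010937956))
(np.float64(258.081038969333), np.float64(259.4808358930479))
(np.float64(298.1954214504621), np.float64(226.58526003408937))
bore4 [0.4919 0.0657 0.106 ] from tcp along,lat 0.0472 0.0033
bore1 [0.5694 0.114  0.106 ] from tcp along,lat 0.1386 0.0031
rearL [0.4692 0.0705 0.106 ] from tcp along,lat 0.0306 0.0194
rearR [0.4857 0.044  0.106 ] from tcp along,lat 0.0305 -0.0118
stripL far [0.5686 0.1476 0.079 ] from tcp along,lat 0.1558 0.0319
stripR far [0.6007 0.096  0.079 ] from tcp along,lat 0.1556 -0.0288
stripL near [0.4053 0.0466 0.079 ] from tcp along,lat -0.0362 0.0332
stripR near [ 0.4389 -0.0074  0.079 ] from tcp along,lat -0.0365 -0.0305
```

View pics/w1z.png

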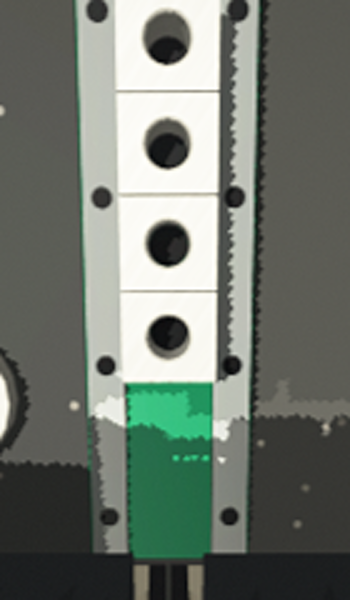

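The wrist view puts block4's rear edge at row 152, about 30.5 mm ahead of the TCP along the rail. The row sits 1–3 mm to the left, and the yaw agrees to 0.3°. I'll go down with the fingertips about 5 mm above the strips and the jaws a little apart for a broader push.

Request:
jog_arm(
  steps=[
    [0.88,-0.0018,0.0141,0,0],
    [0.88,0,0.0141,0,0],
    [0.88,0,0.0141,0,0],
    [0.88,0,0.0141,0,0],
    [0.88,0,0.0141,0,0],
    [0.88,0,0.0141,0,0],
    [0.88,0,0.0141,0,0],
    [0.88,0,0.0141,0,0],
    [0.88,0,0.0141,0,0],
    [0.88,0,0.0141,0,0],
    [0.88,0,0,0,0],
    [0.88,0,0,0,0],
  ],
)

```text
time_s: 3.72
tcp_pos: [0.4521, 0.0414, 0.1044]
eef_rot: [-90.1, 0.0, -57.9]
contact_force: [0.4, -0.5, -0.0]
gripper_width: 0.0105
```

```bash
python3 - <<'E'
from h import *
from plant import r
s=r.get_state();print({k:np.round(v,4).tolist() for k,v in s.items()})
c=r.capture("wrist");cv2.imwrite("pics/w2.png",c["image"][:,:,::-1])
c=r.capture("scene");cv2.imwrite("pics/s2.png",cv2.resize(c["image"][100:245,170:375,::-1],None,fx=3.8,fy=3.8,interpolation=cv2.INTER_CUBIC))
E
```

```text
{'time_s': 3.7167, 'joints': [30.2309, 8.317, -37.1797, 0.004, -44.5891, 91.9087], 'qd': [-0.4566, -1.2464, 1.312, 0.4601, -0.5495, 0.1772], 'joint_torque': [-0.0371, -32.6484, 21.0436, 4.8934, 0.2409, -0.0082], 'tcp_pos': [0.4521, 0.0414, 0.1044], 'eef_rot': [-90.0858, 0.0001, -57.8575], 'contact_force': [0.3761, -0.5174, -0.0393], 'moment': [-0.079, -0.1168, 0.0615], 'gripper_width': 0.0105}
```

View pics/w2.png

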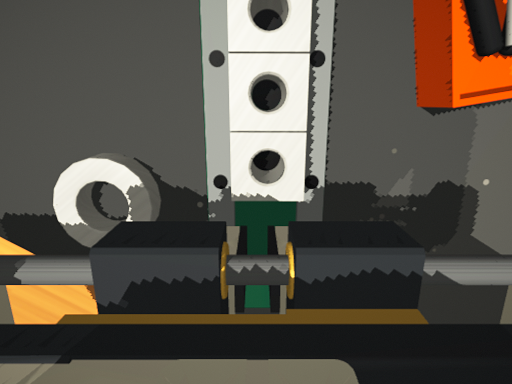

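View pics/s2.png

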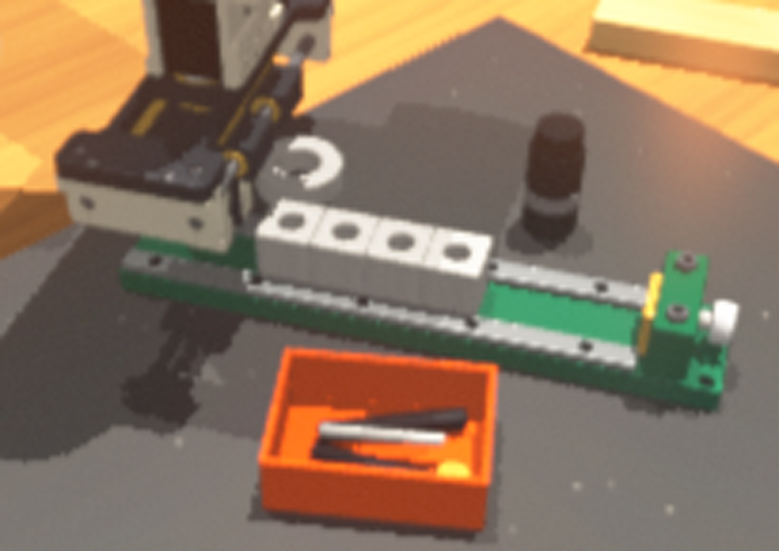

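The wrist view shows the row centred at column 268 and the fingers at about 258, so I need about 3.5 mm to the right. The gap to block4 is about 20 mm. The scene view shows clear space around the ring and tray. I'll correct sideways while approaching.

Request:
jog_arm(
  steps=[
    [0.88,0.0018,0,0.002,0],
    [0.88,0.0017,0,0.002,0],
    [0.88,0,0,0.002,0],
    [0.88,0,0,0.002,0],
    [0.88,0,0,0.002,0],
    [0.88,0,0,0.002,0],
    [0.88,0,0,0.001,0],
    [0.88,0,0,0.001,0],
    [0.88,0,0,0,0],
    [0.88,0,0,0,0],
  ],
)

```text
time_s: 4.65
tcp_pos: [0.4663, 0.0451, 0.1045]
eef_rot: [-90.0, 0.0, -58.0]
contact_force: [0.1, -0.1, -0.6]
gripper_width: 0.0106
```

```bash
cat > st.py <<'E'
from h import *
from plant import r
import sys
s=r.get_state();a=np.radians(32.1);ax=np.array([np.cos(a),np.sin(a)]);L=np.array([-ax[1],ax[0]])
q=s["tcp_pos"][:2]-np.array([.4917,.0622]);F=s["contact_force"]
print("t",s["time_s"],"along,lat mm",(q@ax*1e3).round(2),(q@L*1e3).round(2),"z",s["tcp_pos"][2].round(4) if hasattr(s["tcp_pos"][2],'round') else s["tcp_pos"][2],"rot",np.round(s["eef_rot"],2),"Falong,lat,z",np.round([F[0]*ax[0]+F[1]*ax[1],F[0]*L[0]+F[1]*L[1],F[2]],2))
if len(sys.argv)>1:
    c=r.capture("wrist");cv2.imwrite(f"pics/w{sys.argv[1]}.png",c["image"][:,:,::-1])
E
python3 st.py 3
```

```text
t 4.65 along,lat mm -30.63 -1.01 z 0.1045 rot [-90.01   0.   -57.97] Falong,lat,z [ 0.05 -0.11 -0.59]
```

View pics/w3.png

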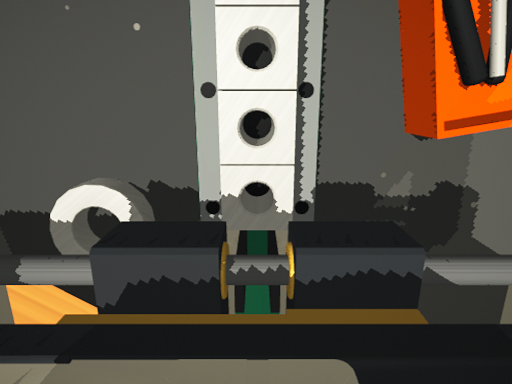

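The fingers are now centred on the row, both at column 258. I'll creep to contact next.

Request:
jog_arm(
  steps=[
    [0.88,0,0,0.001,0],
    [0.88,0,0,0.001,0],
    [0.88,0,0,0.001,0],
    [0.88,0,0,0.001,0],
    [0.88,0,0,0.001,0],
    [0.88,0,0,0.001,0],
    [0.88,0,0,0.001,0],
    [0.88,0,0,0.001,0],
    [0.88,0,0,0.001,0],
    [0.88,0,0,0.001,0],
    [0.88,0,0,0.001,0],
    [0.88,0,0,0.001,0],
  ],
)

```text
time_s: 5.7
tcp_pos: [0.4756, 0.0508, 0.1043]
eef_rot: [-90.1, 0.0, -58.0]
contact_force: [-5.2, -3.2, 3.9]
gripper_width: 0.0106
```

```bash
python3 st.py 4
```

```text
t 5.7 along,lat mm -19.72 -1.08 z 0.1043 rot [-9.013e+01  1.000e-02 -5.799e+01] Falong,lat,z [-6.08  0.03  3.9 ]
```

View pics/w4.png

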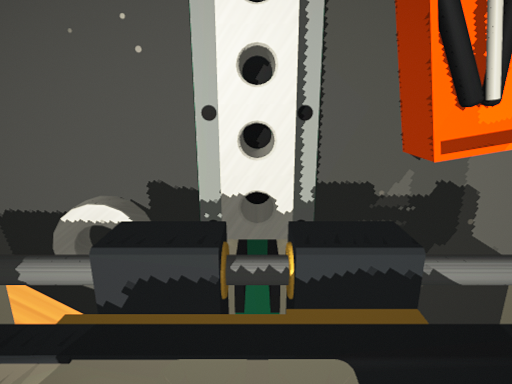

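Contact shows as -6 N along the rail, and the lines between the blocks have closed. I'll keep pushing at 18 mm/s.

Request:
jog_arm(
  steps=[
    [0.88,0,0,0.0015,0],
    [0.88,0,0,0.0015,0],
    [0.88,0,0,0.0015,0],
    [0.88,0,0,0.0015,0],
    [0.88,0,0,0.0015,0],
    [0.88,0,0,0.0015,0],
    [0.88,0,0,0.0015,0],
    [0.88,0,0,0.0015,0],
    [0.88,0,0,0.0015,0],
    [0.88,0,0,0.0015,0],
    [0.88,0,0,0.0015,0],
    [0.88,0,0,0.0015,0],
  ],
)

```text
time_s: 6.75
tcp_pos: [0.4919, 0.0611, 0.1045]
eef_rot: [-90.0, 0.0, -58.0]
contact_force: [-1.7, -1.1, -1.7]
gripper_width: 0.0107
```

```bash
python3 st.py 5; python3 - <<'E'
from h import *
from plant import r
c=r.capture("scene");cv2.imwrite("pics/s5.png",cv2.resize(c["image"][100:245,170:375,::-1],None,fx=3.8,fy=3.8,interpolation=cv2.INTER_CUBIC))
E
```

```text
t 6.75 along,lat mm -0.42 -1.06 z 0.1045 rot [-90.     0.   -57.97] Falong,lat,z [-2.04  0.03 -1.72]
```

View pics/s5.png

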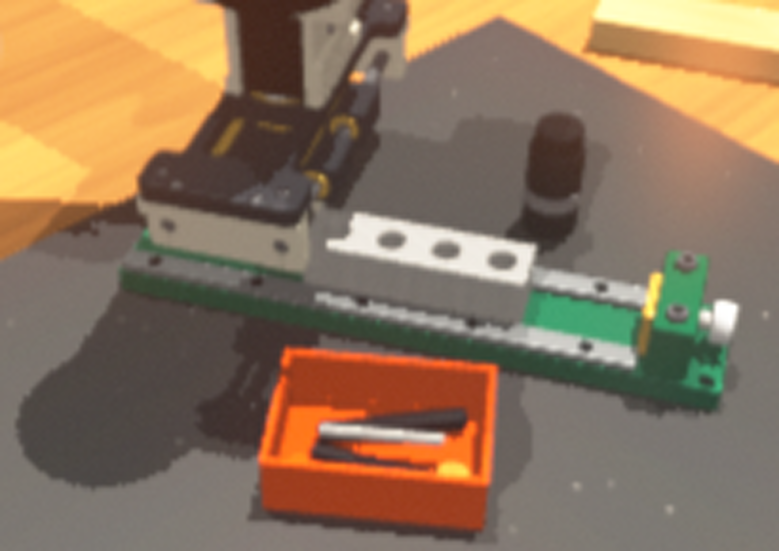

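The row is moving as one, and the brass gap is down to about 60 mm. The tray and canister are clear. Continuing.

Request:
jog_arm(
  steps=[
    [0.88,0,0,0.0015,0],
    [0.88,0,0,0.0015,0],
    [0.88,0,0,0.0015,0],
    [0.88,0,0,0.0015,0],
    [0.88,0,0,0.0015,0],
    [0.88,0,0,0.0015,0],
    [0.88,0,0,0.0015,0],
    [0.88,0,0,0.0015,0],
    [0.88,0,0,0.0015,0],
    [0.88,0,0,0.0015,0],
    [0.88,0,0,0.0015,0],
    [0.88,0,0,0.0015,0],
  ],
)

```text
time_s: 7.85
tcp_pos: [0.5071, 0.0706, 0.1046]
eef_rot: [-90.0, -0.0, -58.0]
contact_force: [-2.9, -2.4, 2.9]
gripper_width: 0.0107
```

Request:
jog_arm(
  steps=[
    [0.88,0,0,0.0015,0],
    [0.88,0,0,0.0015,0],
    [0.88,0,0,0.0015,0],
    [0.88,0,0,0.0015,0],
    [0.88,0,0,0.0015,0],
    [0.88,0,0,0.0015,0],
    [0.88,0,0,0.0015,0],
    [0.88,0,0,0.0015,0],
    [0.88,0,0,0.0015,0],
    [0.88,0,0,0.0015,0],
    [0.88,0,0,0.0015,0],
    [0.88,0,0,0.001,0],
  ],
)

```text
time_s: 8.85
tcp_pos: [0.5221, 0.0799, 0.1046]
eef_rot: [-90.0, -0.0, -58.0]
contact_force: [-4.4, -3.0, 3.2]
gripper_width: 0.0105
```

```bash
python3 st.py 6; python3 - <<'E'
from h import *
from plant import r
c=r.capture("top");cv2.imwrite("pics/t6.png",cv2.resize(c["image"][115:265,130:325,::-1],None,fx=4,fy=4,interpolation=cv2.INTER_CUBIC))
c=r.capture("scene");cv2.imwrite("pics/s6.png",cv2.resize(c["image"][130:225,250:375,::-1],None,fx=6,fy=6,interpolation=cv2.INTER_CUBIC))
E
```

```text
t 8.85 along,lat mm 35.13 -1.14 z 0.1046 rot [-90.    -0.   -57.97] Falong,lat,z [-5.3  -0.22  3.23]
```

View pics/t6.png

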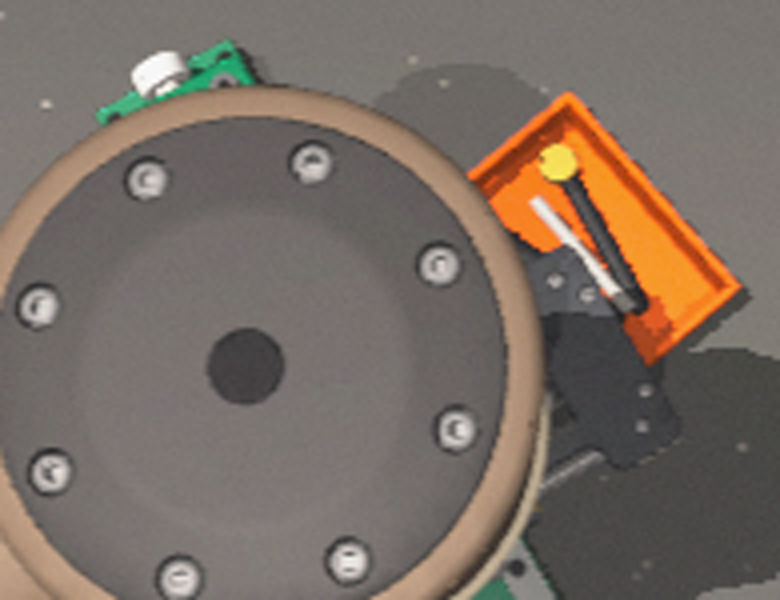

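View pics/s6.png

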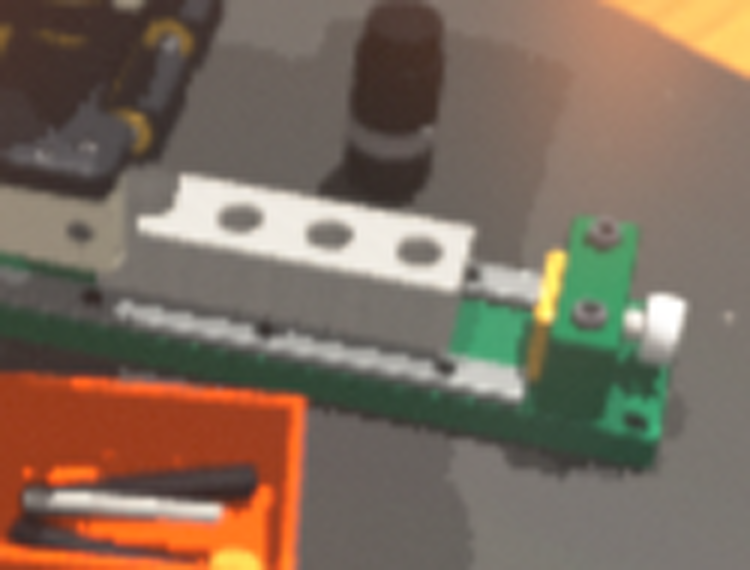

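```bash
python3 - <<'E'
from h import *
d=pickle.load(open("d0.pkl","rb"));c=d["scene"]
a=np.radians(32.1);ax=np.array([np.cos(a),np.sin(a)]);L=np.array([-ax[1],ax[0]])
def rep(n,u,v,z):
    q=onz(c,u/6-.42+250,v/6-.42+130,z)[:2]-np.array([.4917,.0622]);print(n,(q@ax*1e3).round(1),(q@L*1e3).round(1))
rep("bore1",419,250,.106);rep("bore2",330,234,.106);rep("bore3",240,218,.106)
rep("front top L",475,227,.106);rep("front top R",467,289,.106)
rep("brass top L front",546,252,.102);rep("brass top R front",534,320,.102);rep("brass foot R",529,385,.079)
E
```

```text
bore1 151.9 -1.8
bore2 122.5 -2.0
bore3 92.2 -2.4
front top L 167.5 14.7
front top R 169.9 -16.3
brass top L front 191.4 13.4
brass top R front 192.3 -20.4
brass foot R 194.7 -26.0
```

The remaining gap is about 23 mm by the scene view and 22.5 mm by travel. I'll do 14 mm at the same pace, then slow down.

Request:
jog_arm(
  steps=[
    [0.88,0,0,0.0015,0],
    [0.88,0,0,0.0015,0],
    [0.88,0,0,0.0015,0],
    [0.88,0,0,0.0015,0],
    [0.88,0,0,0.0015,0],
    [0.88,0,0,0.0015,0],
    [0.88,0,0,0.001,0],
    [0.88,0,0,0.001,0],
    [0.88,0,0,0.001,0],
    [0.88,0,0,0.001,0],
    [0.88,0,0,0.001,0],
    [0.88,0,0,0.0005,0],
  ],
)

```text
time_s: 10.0
tcp_pos: [0.5341, 0.0875, 0.1046]
eef_rot: [-90.0, -0.0, -58.0]
contact_force: [-3.3, -2.5, 3.8]
gripper_width: 0.0104
```

```bash
python3 st.py; python3 - <<'E'
from h import *
from plant import r
c=r.capture("scene");cv2.imwrite("pics/s7.png",cv2.resize(c["image"][130:225,250:375,::-1],None,fx=6,fy=6,interpolation=cv2.INTER_CUBIC))
E
```

```text
t 10.0 along,lat mm 49.37 -1.16 z 0.1046 rot [-90.01  -0.   -57.97] Falong,lat,z [-4.13 -0.35  3.85]
```

View pics/s7.png

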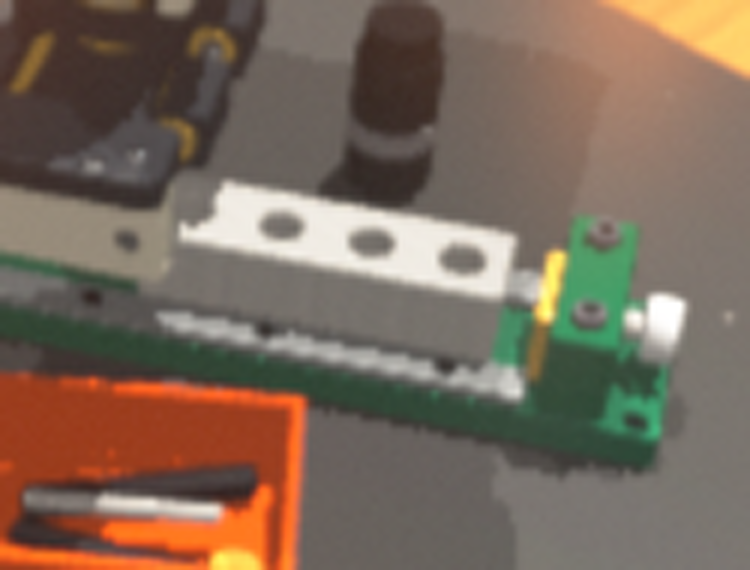

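The gap is now about 9 mm (front edge at column 510, brass at 535–545). I'll creep at 6 mm/s, 6 mm per call.

Request:
jog_arm(
  steps=[
    [0.88,0,0,0.0005,0],
    [0.88,0,0,0.0005,0],
    [0.88,0,0,0.0005,0],
    [0.88,0,0,0.0005,0],
    [0.88,0,0,0.0005,0],
    [0.88,0,0,0.0005,0],
    [0.88,0,0,0.0005,0],
    [0.88,0,0,0.0005,0],
    [0.88,0,0,0.0005,0],
    [0.88,0,0,0.0005,0],
    [0.88,0,0,0.0005,0],
    [0.88,0,0,0.0005,0],
  ],
)

```text
time_s: 11.05
tcp_pos: [0.5391, 0.0906, 0.1046]
eef_rot: [-90.0, 0.0, -58.0]
contact_force: [-4.7, -3.8, 3.4]
gripper_width: 0.0106
```

```bash
python3 st.py
```

```text
t 11.05 along,lat mm 55.27 -1.15 z 0.1046 rot [-90.01   0.   -57.97] Falong,lat,z [-6.04 -0.74  3.39]
```

Request:
jog_arm(
  steps=[
    [0.88,0,0,0.0005,0],
    [0.88,0,0,0.0005,0],
    [0.88,0,0,0.0005,0],
    [0.88,0,0,0.0005,0],
  ],
)

```text
time_s: 11.38
tcp_pos: [0.5408, 0.0916, 0.1046]
eef_rot: [-90.0, 0.0, -58.0]
contact_force: [-5.4, -3.4, 3.4]
gripper_width: 0.0108
```

```bash
python3 st.py; python3 - <<'E'
from h import *
from plant import r
c=r.capture("scene");cv2.imwrite("pics/s8.png",cv2.resize(c["image"][130:225,250:375,::-1],None,fx=6,fy=6,interpolation=cv2.INTER_CUBIC))
E
```

```text
t 11.3833 along,lat mm 57.24 -1.15 z 0.1046 rot [-90.02   0.   -57.97] Falong,lat,z [-6.34  0.01  3.41]
```

View pics/s8.png

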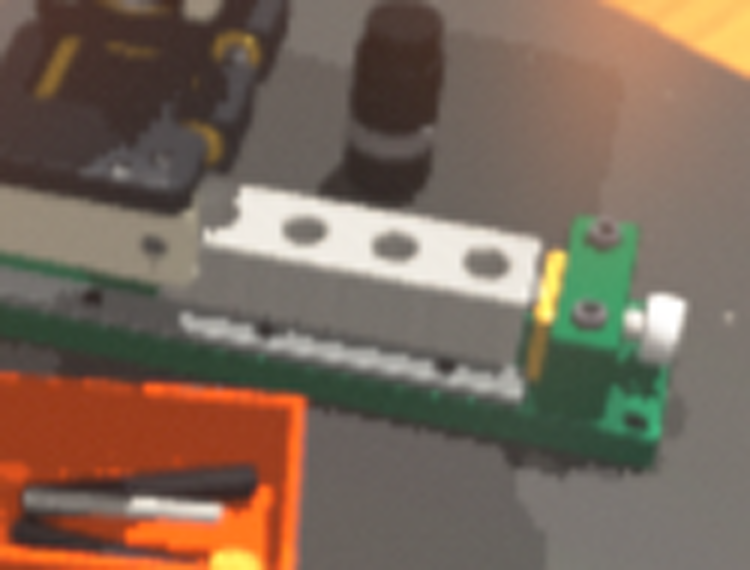

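About 1.5 mm is left. I'll make small steps and watch the force.

Request:
jog_arm(
  steps=[
    [0.88,0,0,0.0004,0],
    [0.88,0,0,0.0004,0],
    [0.88,0,0,0.0002,0],
  ],
)

```text
time_s: 11.68
tcp_pos: [0.5417, 0.0922, 0.1046]
eef_rot: [-90.0, 0.0, -58.0]
contact_force: [-4.0, -2.2, 3.4]
gripper_width: 0.0103
```

```bash
python3 st.py
```

```text
t 11.6833 along,lat mm 58.3 -1.15 z 0.1046 rot [-90.01   0.   -57.97] Falong,lat,z [-4.57  0.22  3.42]
```

Request:
jog_arm(
  steps=[
    [0.88,0,0,0.0003,0],
    [0.88,0,0,0.0003,0],
  ],
)

```text
time_s: 11.85
tcp_pos: [0.5422, 0.0925, 0.1046]
eef_rot: [-90.0, -0.0, -58.0]
contact_force: [-4.2, -2.9, 2.9]
gripper_width: 0.0104
```

```bash
python3 st.py
```

```text
t 11.85 along,lat mm 58.88 -1.18 z 0.1046 rot [-90.01  -0.   -57.97] Falong,lat,z [-5.08 -0.22  2.92]
```

Request:
jog_arm(
  steps=[
    [0.88,0,0,0.0003,0],
    [0.88,0,0,0.0003,0],
  ],
)

```text
time_s: 12.02
tcp_pos: [0.5427, 0.0928, 0.1046]
eef_rot: [-90.0, 0.0, -58.0]
contact_force: [-5.0, -2.4, 4.5]
gripper_width: 0.0105
```

```bash
python3 st.py; python3 - <<'E'
from h import *
from plant import r
c=r.capture("scene");cv2.imwrite("pics/s9.png",cv2.resize(c["image"][130:225,250:375,::-1],None,fx=6,fy=6,interpolation=cv2.INTER_CUBIC))
E
```

```text
t 12.0167 along,lat mm 59.46 -1.15 z 0.1046 rot [-90.01   0.   -57.98] Falong,lat,z [-5.48  0.66  4.52]
```

View pics/s9.png

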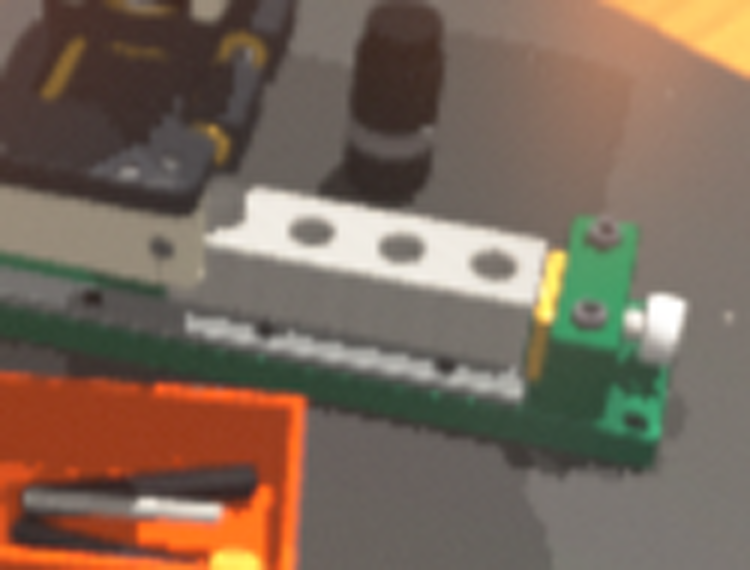

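Almost touching, and the force still shows sliding only.

Request:
jog_arm(
  steps=[
    [0.88,0,0,0.0003,0],
    [0.88,0,0,0.0003,0],
  ],
)

```text
time_s: 12.23
tcp_pos: [0.5432, 0.0931, 0.1046]
eef_rot: [-90.0, 0.0, -58.0]
contact_force: [-4.3, -2.6, 3.5]
gripper_width: 0.0107
```

```bash
python3 st.py
```

```text
t 12.2333 along,lat mm 60.05 -1.15 z 0.1046 rot [-90.01   0.   -57.97] Falong,lat,z [-5.06  0.08  3.46]
```

Request:
jog_arm(
  steps=[
    [0.88,0,0,0.0003,0],
    [0.88,0,0,0.0003,0],
  ],
)

```text
time_s: 12.4
tcp_pos: [0.5437, 0.0935, 0.1046]
eef_rot: [-90.0, 0.0, -58.0]
contact_force: [-4.6, -2.7, 3.9]
gripper_width: 0.0106
```

```bash
python3 st.py
```

```text
t 12.4 along,lat mm 60.69 -1.15 z 0.1046 rot [-90.01   0.   -57.97] Falong,lat,z [-5.31  0.16  3.95]
```

Request:
jog_arm(
  steps=[
    [0.88,0,0,0.0003,0],
    [0.88,0,0,0.0003,0],
  ],
)

```text
time_s: 12.57
tcp_pos: [0.5439, 0.0936, 0.1046]
eef_rot: [-90.0, 0.0, -58.0]
contact_force: [-6.3, -3.2, 5.9]
gripper_width: 0.0106
```

```bash
python3 st.py; python3 - <<'E'
from h import *
from plant import r
c=r.capture("scene");cv2.imwrite("pics/s10.png",cv2.resize(c["image"][160:205,300:355,::-1],None,fx=12,fy=12,interpolation=cv2.INTER_CUBIC))
E
```

```text
t 12.5667 along,lat mm 60.96 -1.13 z 0.1046 rot [-90.05   0.   -57.97] Falong,lat,z [-7.1   0.62  5.9 ]
```

View pics/s10.png

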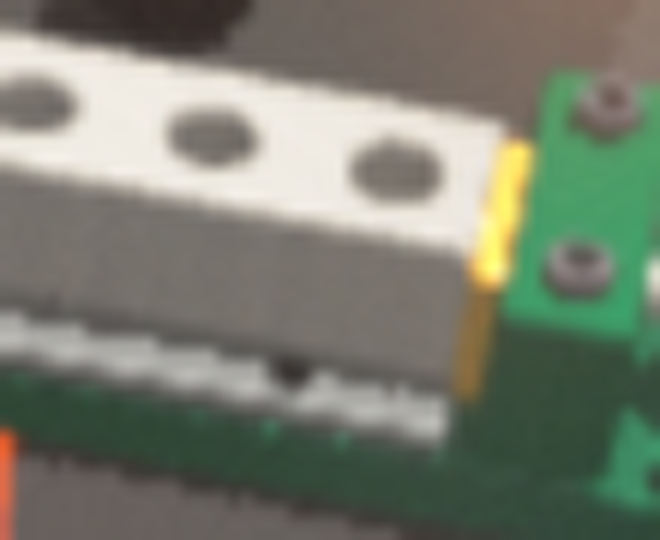

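The TCP moved only 0.27 mm of the 0.6 commanded and the force is rising, so the row is on the brass. The picture also shows block1 meeting it. One more small press to confirm.

Request:
jog_arm(
  steps=[
    [0.88,0,0,0.0003,0],
    [0.88,0,0,0,0],
  ],
)

```text
time_s: 12.78
tcp_pos: [0.5439, 0.0936, 0.1045]
eef_rot: [-90.1, 0.0, -58.0]
contact_force: [-5.6, -2.9, 5.6]
gripper_width: 0.0103
```

```bash
python3 st.py
```

```text
t 12.7833 along,lat mm 60.94 -1.17 z 0.1045 rot [-9.008e+01  1.000e-02 -5.798e+01] Falong,lat,z [-6.29  0.5   5.55]
```

Request:
jog_arm(
  steps=[
    [0.88,0,0,0.0004,0],
    [0.88,0,0,0.0004,0],
    [0.88,0,0,0,0],
  ],
)

```text
time_s: 13.03
tcp_pos: [0.544, 0.0936, 0.1044]
eef_rot: [-90.2, 0.0, -58.0]
contact_force: [-8.5, -4.4, 6.7]
gripper_width: 0.0105
```

```bash
python3 st.py
```

```text
t 13.0333 along,lat mm 60.99 -1.17 z 0.1044 rot [-9.016e+01  1.000e-02 -5.799e+01] Falong,lat,z [-9.57  0.83  6.66]
```

Confirmed: 0.8 mm commanded gave 0.05 mm of motion and 9.6 N, so the row is seated. Now I'll withdraw straight back, slowly at first, then go up.

Request:
jog_arm(
  steps=[
    [0.88,0,0,-0.0005,0],
    [0.88,0,0,-0.0005,0],
    [0.88,0,0,-0.0005,0],
    [0.88,0,0,-0.001,0],
    [0.88,0,0,-0.002,0],
    [0.88,0,0,-0.003,0],
    [0.88,0,0,-0.004,0],
    [0.88,0,0,-0.005,0],
    [0.88,0,0,-0.006,0],
    [0.88,0,0,-0.006,0],
    [0.88,0,0,-0.004,0],
    [0.88,0,0,0,0],
  ],
)

```text
time_s: 14.03
tcp_pos: [0.5168, 0.0767, 0.1047]
eef_rot: [-90.0, 0.0, -58.0]
contact_force: [0.4, -0.8, 1.1]
gripper_width: 0.0105
```

```bash
python3 st.py 11
```

```text
t 14.0333 along,lat mm 28.99 -1.08 z 0.1047 rot [-9.001e+01  1.000e-02 -5.798e+01] Falong,lat,z [-0.08 -0.95  1.15]
```

Request:
jog_arm(
  steps=[
    [0.88,0,-0.005,-0.002,0],
    [0.88,0,-0.012,-0.004,0],
    [0.88,0,-0.02,-0.006,0],
    [0.88,0,-0.02,-0.006,0],
    [0.88,0,-0.02,-0.006,0],
    [0.88,0,-0.02,-0.006,0],
    [0.88,0,-0.02,-0.006,0],
    [0.88,0,-0.02,-0.006,0],
    [0.88,0,-0.01,-0.004,0],
    [0.88,0,0,0,0],
  ],
)

```text
time_s: 14.92
tcp_pos: [0.4794, 0.0529, 0.2543]
eef_rot: [-89.7, -0.0, -58.0]
contact_force: [-0.0, 0.1, -0.4]
gripper_width: 0.0102
```

Request:
jog_arm(
  steps=[
    [0.88,-0.02,0,0,0],
    [0.88,-0.03,0,0,0],
    [0.88,-0.03,0,0,0],
    [0.88,-0.03,0,0,0],
    [0.88,-0.03,0,0,0],
    [0.88,-0.03,0,0,0],
    [0.88,-0.03,0,0,0],
    [0.88,-0.03,0,0,0],
    [0.88,-0.02,0,0,0],
    [0.88,0,0,0,0],
    [0.88,0,0,0,0],
  ],
)

```text
time_s: 15.83
tcp_pos: [0.3454, 0.2654, 0.2506]
eef_rot: [-90.1, -0.0, -57.8]
contact_force: [-0.3, -0.2, -1.1]
gripper_width: 0.0107
```

```bash
python3 st.py; python3 - <<'E'
from h import *
from plant import r
c=r.capture("top");cv2.imwrite("pics/t12.png",cv2.resize(c["image"][115:325,130:325,::-1],None,fx=2.8,fy=2.8,interpolation=cv2.INTER_CUBIC))
c=r.capture("scene");cv2.imwrite("pics/s12.png",cv2.resize(c["image"][120:245,190:375,::-1],None,fx=4,fy=4,interpolation=cv2.INTER_CUBIC))
E
```

```text
t 15.8333 along,lat mm -15.92 249.86 z 0.2506 rot [-9.008e+01 -3.000e-02 -5.784e+01] Falong,lat,z [-0.38 -0.04 -1.12]
```

View pics/t12.png

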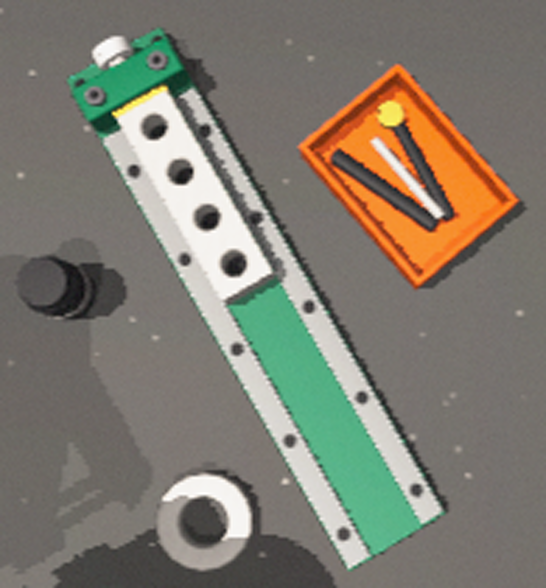

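View pics/s12.png

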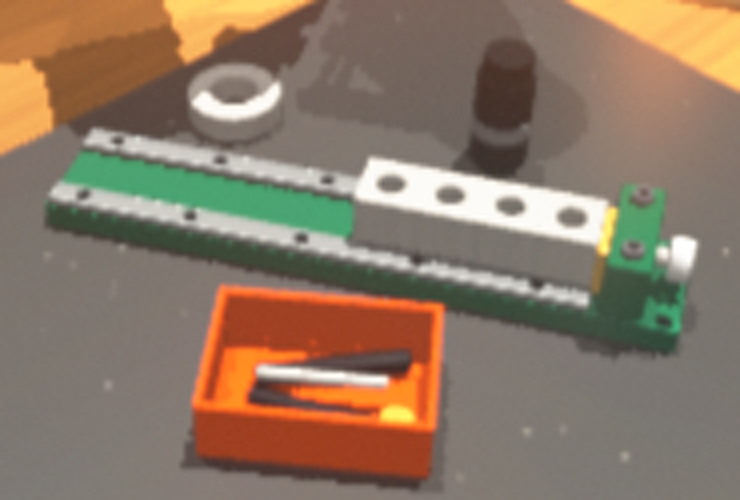

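View pics/w11.png

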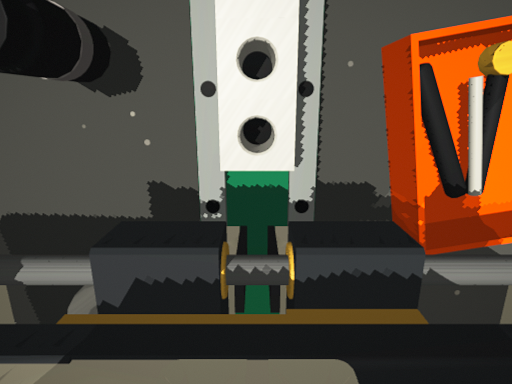

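The front block meets the brass and there are no visible gaps between the blocks. The ring, canister and tray sit at the same pixels as at the start, and the hand is well clear. Handing in.

```bash
python3 -c "
from plant import r
print(r.close_job())"
```

```text
the job is handed in; nothing more can be done
None
```

The row is seated: I pushed the four blocks about 85 mm along the rail as one train, fingertips on block4's rear face, until block1 met the brass. I then drew the hand straight back and clear, and handed the job in at about 15.9 s.

- **Seating:** at the stop, 0.8 mm of commanded motion moved the arm only 0.05 mm and the force rose to about 9.6 N. Sliding had taken 2 to 6 N along the rail.
- **Final pictures:** block1 rests on the brass and no gaps show between the blocks. The canister, ring gauge and tray are at the same pixels as at the start.
- **Disagreements:** the stop came about 3.5 mm further on than my first estimate, so I found it by force and not by position. An upward force of 3 to 7 N showed on the tool during most of the push, probably friction at the block's rear face; the pictures showed no tipping.

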